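# Pack the tracer canisters heavy end down and clip the case shut

## Task

Get the transport case ready for the courier: stand every metal canister lying on the counter upright in a rack pocket of the case, one to a pocket, with its heavy end (the vial in its shielding pot) down; the ends look alike, so lift each one lightly and see which end drops. When all are in, shut the lid fully and fold its clip down flat against the front of the case. Leave the other things on the counter where they are.

Things in the scene. Friction and masses are not known exactly. Their poses are not given: they have to be found in the camera images.
- can_a: sealed canister on its side: metal tube 32 mm across, 120 mm long with a grey cap at each end, both ends alike: cap 36 mm across with a round flat foot 42 mm across, 6 mm thick; 30 mm from the middle a hexagon flange 8 mm wide, 42 mm across flats, 48.5 mm across corners. It lies level, axis 21 mm up, flange corners pointing sideways to grip on; origin mid-length on its axis, x along its length; null if absent
- can_b: same kind as can_a. In all of them a vial in a heavy shielding pot fills one end, foam the other: 0.23 to 0.33 kg, centre of mass 38 mm from the middle towards the pot. Which end is heavy differs from one to the next, shows nowhere outside and does not follow from the axes; origin mid-length on its axis, x along its length; null if absent
- can_c: same kind as can_a. Any of them pivots easily in the fingers when held lightly (5 to 8 N) by a flange: lifted by its light end's flange it swings down and hangs within 0 to 45 degrees of upright; lifted by its heavy end's flange the far, light end tips up; origin mid-length on its axis, x along its length; null if absent
- can_d: same kind as can_a. All have a bead 5 mm wide and 35 mm across round the middle. In the rules the point can_d_c12 is the middle of the pot hidden in can_d, 46 mm from its middle, and so for the others; origin mid-length on its axis, x along its length; null if absent
- can_e: same kind as can_a; origin mid-length on its axis, x along its length; null if absent
- case: open grey transport case, fixed: 160 mm (x, front to back) by 206 (y) by 136 tall, walls and floor 8 mm; origin at the centre of its underside, front (-x) roughly towards the robot. In it a white rack, 40 mm high above the case floor, with four pockets 2 by 2, 20 mm free between rack and side walls, and a cold pack 95 mm high behind it from x = 54 mm on
- pocket0 (a point): centre of the floor of one rack pocket of the case (front, +y), 8 mm above the counter; axes as the case; pocket 57 to 60 mm (x) by 71 mm (y), 3 mm walls 40 mm high; holds one canister standing
- pocket1 (a point): centre of the floor of one rack pocket of the case (front, -y), 8 mm above the counter; axes as the case; pocket 57 to 60 mm (x) by 71 mm (y), 3 mm walls 40 mm high; holds one canister standing
- pocket2 (a point): centre of the floor of one rack pocket of the case (back, +y), 8 mm above the counter; axes as the case; pocket 57 to 60 mm (x) by 71 mm (y), 3 mm walls 40 mm high; holds one canister standing
- pocket3 (a point): centre of the floor of one rack pocket of the case (back, -y), 8 mm above the counter; axes as the case; pocket 57 to 60 mm (x) by 71 mm (y), 3 mm walls 40 mm high; holds one canister standing
- lid (a joint): angle (rad) of the case's lid, hinged along the top back edge: 0 shut, 1.68 to 1.88 at the start (past upright, leaning back). Stiff hinge: stays where it is left, 2 to 5 N at its free edge move it; push it over from behind, then down. Lid 12 mm thick, 160 mm deep, 210 mm wide
- lid_hinge (a point): middle of the lid's hinge line, on the lid's underside at its back edge, 136 mm up; the line runs along the case's y
- lid_edge (a point): middle of the lid's free edge, on its outer face (the top when shut), 160 mm from the hinge
- clip (a joint): angle (rad) of the black closing clip, a plate 70 mm wide, 44 mm long, 6 mm thick hinged on the middle of the lid's free edge: 0 folded down flat against the front of the case (with the lid shut), 1.1 to 1.5 at the start, standing out forwards; stays where it is left, about 1.5 N at its tip moves it
- clip_hinge (a point): middle of the clip's hinge line, at the middle of the lid's front edge; with the lid shut 4.5 mm ahead of the case's front face and 142 mm up, the line along the case's y
- clip_tip (a point): outer face of the clip near its free end, 40 mm from its hinge, where a lip sticks out 10 mm
- cup_a: specimen cup, white with a green lid, 62 mm across, 64 mm tall; not part of the job; origin at the centre of its underside
- cup_b: specimen cup, white with a green lid, 62 mm across, 64 mm tall; not part of the job; origin at the centre of its underside
- dish: covered culture dish, 60 mm across, 14 mm tall; not part of the job; origin at the centre of its underside
- slide_box: flat blue slide box, 100 x 85 x 32 mm; not part of the job; origin at the centre of its underside
- forceps: steel forceps lying flat, 115 mm long, 8 mm high; not part of the job; origin at the centre of its underside
- label_roll: roll of paper labels, 68 mm across, 26 mm tall; not part of the job; origin at the centre of its underside
- slide_pack: small carton, 76 x 27 x 20 mm; not part of the job; origin at the centre of its underside

How it is judged:
By the outcome, as a careful person would: the job done as asked, in the order asked, and still so for the second after the job is handed in, with the robot touching nothing.
Of can_a, can_b, can_c, can_d, can_e only 2 to 4 are there at a start; the rules pass over those that are not, and their reading is None.
At some moment in a run one of can_a, can_b, can_c, can_d, can_e may be knocked a few centimetres aside while the robot is not near it.
Once in a run the grip may slacken for a moment while it holds something.
It also fails if it takes over 210 s, if anything falls off the work surface, if the arm or the gripper's body presses on something with over 40 N, if the wrist force passes 120 N, or if a joint passes its speed limit or range.

## Robot

A 6-joint arm with a two-finger parallel gripper is mounted at the origin on the work surface. World frame = base frame: x ahead of the robot, y to its left, z up, the work surface at z = 0. Lengths are in m, angles in rad, forces in N, time in s.
With the tool pointing down it reaches from about 0.325 to 0.9 m from the base axis. Payload 6.1 kg.
Tool frame: the origin (TCP) lies midway between the tips of the shut fingers; the grasp point (between the pads) lies 19 mm behind it; x points along the fingers, y is the direction in which the jaws open and shut, and the axes are right-handed (so a half turn about x gives the same grasp; the last joint's range is limited). The gripper opens to 85 mm and grips with 20 to 120 N. Pads are 22 mm wide; open, the fingers measure 114 mm over their backs; the gripper's body (76 mm by 85 mm) begins 54 mm behind the grasp point. The pads swing forward as they close: fully open they stand 13 mm farther back than shut.
Start: joints at [-1.316, 0.22, 1.526, -0, 1.395, -0.126], TCP at [0.232, -0.58, 0.231] pointing down, gripper open.
Joint ranges: [-2.98, 2.98], [-0.91, 2.08], [0.09, 2.57], [-1.24, 4.39], [0.2, 2.65], [-2.68, 2.68]. Speed limits (rad/s): [2.57, 2.57, 3.01, 3.14, 3.14, 3.14].

## Interface

Orientations are given as [roll, pitch, yaw] about the fixed x, y, z axes, in that order (R = Rz(yaw) Ry(pitch) Rx(roll)).
In Python, from plant import movep, move_l, set_joints, gripper_to, hold, inverse_kinematics, observe, get_image, get_calibration, Unreachable, job_done gives the robot as it stands. Calls block until the motion is done:
- movep(position, orientation): joint-space move of the TCP to a pose.
- move_l(position, feed=0.15, rotation=None, max_force=None): straight line of the TCP; rotation=None keeps the orientation; feed is the mean speed in m/s. With max_force (N) it stops when the force on the tool has changed by that much, and returns True; else False.
- set_joints(angles): joint-space move.
- gripper_to(opening, f_grip=None): finger opening in m; f_grip is the grip in N (None keeps the last); returns when the fingers have stopped.
- hold(seconds).
- inverse_kinematics(position, orientation): joint angles nearest the present ones, or None.
- observe(): the state.
- get_image(name): name is "scene" or "top"; returns (picture, depth): 400x640x3 uint8, red, green, blue; 400x640 float32, m along the optical axis (not along the pixel's ray), 0 where there is no reading.
- get_calibration(name): a dict with "intrinsics" (3x3 intrinsics, pixels), "dist_coeffs" ([k1, k2, p1, p2, k3] as OpenCV has them; the pictures are not rectified), "world_from_camera" (4x4, takes a point from camera to world coordinates). Camera axes: x right, y down, z forward; pixel columns grow to the right and rows downward; lengths in m; the calibration is good to about 2 mm. A picture is of the moment at which its call begins. get_calibration takes no time and is no camera call.
A pose or a line that the arm cannot do raises Unreachable and nothing moves.
- job_done(): hands the job in, once; it reports no verdict.
The state is a dict: "time_s": time; "q": joint angles; "joint_velocities": joint speeds; "joint_torque": joint torques, N m; "eef_pos": TCP position; "tcp_rot": TCP orientation; "ft_force": force on the tool from outside, world axes, zero at the start; "torque": the same for the moment, N m; "opening": finger opening in m.
Only numpy, scipy, OpenCV 4.12 (cv2) and the standard library are available. Lean on these libraries where they do the work, as an engineer would, in place of code of your own. Each camera call takes 0.05 s, during which the arm holds its last target. There are 200 camera calls.

## Working session

There is one attempt and no reset: what is moved stays moved. The work goes in short steps, each a Python script; the robot and the scene stay as the last script left them, time stands still between calls to the robot, and variables do not carry over. Pictures are saved under pics/ and viewed, about 12 in all and at most 16, crops included, and the job is handed in when it is done.

```bash
mkdir -p pics; ls; cat > h.py <<'E'
import numpy as np, cv2
from plant import *
def snap(n,f=None):
    im,d=get_image(n)
    if f: cv2.imwrite('pics/'+f,im[:,:,::-1])
    return im,d
def points(n,d):
    c=get_calibration(n);K=np.array(c['intrinsics']);D=np.array(c['dist_coeffs']);T=np.array(c['world_from_camera'])
    h,w=d.shape;u,v=np.meshgrid(np.arange(w),np.arange(h))
    p=cv2.undistortPoints(np.stack([u,v],-1).reshape(-1,1,2).astype(np.float64),K,D).reshape(h,w,2)
    P=np.concatenate([p*d[...,None],d[...,None]],-1)
    W=P@T[:3,:3].T+T[:3,3]; W[d<=0]=np.nan
    return W
def ray(n,uv,z):
    c=get_calibration(n);K=np.array(c['intrinsics']);D=np.array(c['dist_coeffs']);T=np.array(c['world_from_camera'])
    p=cv2.undistortPoints(np.array(uv,float).reshape(-1,1,2),K,D).reshape(-1,2)
    r=np.c_[p,np.ones(len(p))]@T[:3,:3].T
    return T[:3,3]+r*((z-T[2,3])/r[:,2])[:,None]
E
python3 - <<'E'
from h import *
for n in("top","scene"):
    im,d=snap(n,n+'0.png'); np.savez('pics/'+n+'0.npz',im=im,d=d)
    c=get_calibration(n);print(n,np.round(c['world_from_camera'],3).tolist(),np.round(c['intrinsics'],1).tolist(),c['dist_coeffs'])
print(observe())
E
```

```text
pics
top [[-0.01, -0.983, 0.182, 0.41], [-0.999, 0.018, 0.04, -0.083], [-0.042, -0.181, -0.983, 1.053], [0.0, 0.0, 0.0, 1.0]] [[450.0, 0.0, 331.0], [0.0, 450.0, 204.8], [0.0, 0.0, 1.0]] [-0.01344833  0.          0.          0.          0.        ]
scene [[0.812, -0.551, 0.189, 0.406], [-0.583, -0.767, 0.267, -0.29], [-0.002, -0.327, -0.945, 0.935], [0.0, 0.0, 0.0, 1.0]] [[374.8, 0.0, 315.6], [0.0, 374.8, 195.5], [0.0, 0.0, 1.0]] [-0.07078272  0.          0.          0.          0.        ]
{'time_s': 0.1, 'q': array([-1.31609725e+00,  2.21155222e-01,  1.52749444e+00,  2.71189040e-05,
        1.39466255e+00, -1.26085593e-01]), 'joint_velocities': array([ 8.65269404e-04, -2.84722827e-03, -5.06885588e-03,  7.62803745e-05,
        4.08462903e-04, -9.73537141e-04]), 'joint_torque': array([ 1.45141330e-03, -4.98244643e+01, -3.90545011e+01, -1.20185427e-04,
        5.69333133e-03,  2.17736408e-05]), 'eef_pos': array([ 0.23215934, -0.57971157,  0.23030488]), 'tcp_rot': array([-1.71240285,  1.56907657,  1.8099697 ]), 'ft_force': array([-0.93025108, -0.93653517, -0.87552143]), 'torque': array([ 0.03767979, -0.00227987,  0.01306277]), 'opening': 0.0853570544648132}
```

View pics/top0.png

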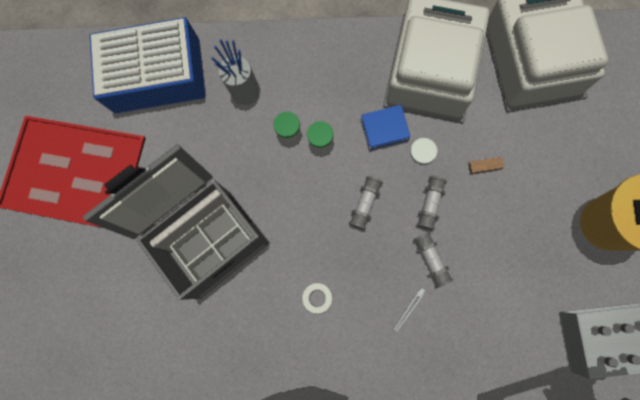

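View pics/scene0.png

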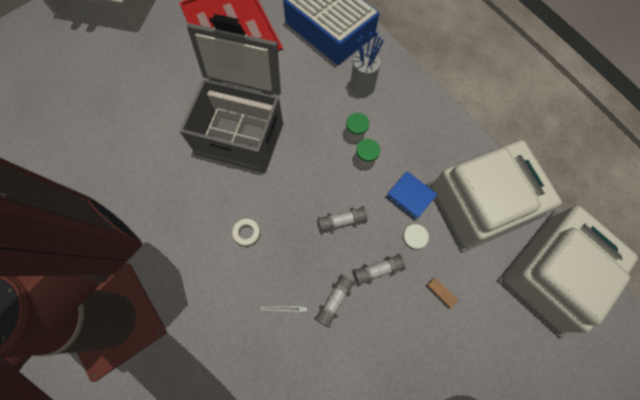

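Both views show three canisters, at top (367,203), (432,202) and (433,260). The case is at about (205,240), with its front facing lower right and the lid leaning towards upper left. The loose things are the cups, slide box, dish, carton, forceps and label roll. Next I'll measure positions from the depth images.

```bash
cat >> h.py <<'E'
def blobs(n,d,zlo=.012,zhi=.06,amin=60,amax=4000):
    W=points(n,d); z=np.nan_to_num(W[...,2],nan=-1)
    m=((z>zlo)&(z<zhi)).astype(np.uint8); k,l,s,c=cv2.connectedComponentsWithStats(m,connectivity=4)
    out=[]
    for i in range(1,k):
        if amin<s[i,4]<amax:
            P=W[l==i]; (cx,cy),(w,h),a=cv2.minAreaRect(P[:,:2].astype(np.float32))
            b=cv2.boxPoints(((cx,cy),(w,h),a)); e=max((b[1]-b[0],b[2]-b[1]),key=np.linalg.norm)
            out.append(dict(px=np.round(c[i]).astype(int).tolist(),c=np.round([cx,cy],4).tolist(),L=round(max(w,h),3),w=round(min(w,h),3),yaw=round(float(np.degrees(np.arctan2(e[1],e[0]))%180),1),ztop=round(float(np.percentile(P[:,2],97)),3),n=int(s[i,4])))
    return out
E
python3 - <<'E'
from h import *
for n in("top","scene"):
    d=np.load('pics/'+n+'0.npz')['d']; W=points(n,d)
    print(n,'table z',np.nanmedian(W[...,2]))
    for b in blobs(n,d): 
        if 0.2<b['c'][0]<1: print(b)
    print('case')
    for b in blobs(n,d,.126,.141,40): 
        if 0.3<b['c'][0]<.8: print(b)
d=np.load('pics/top0.npz')['d'];W=points('top',d);
# case rim pts
z=W[...,2];m=(z>.13)&(z<.139);m[:170]=0;m[305:]=0;m[:,:135]=0;m[:,275:]=0
P=W[m][:,:2].astype(np.float32);print(len(P),cv2.minAreaRect(P))
m=(z>.045)&(z<.051);m[:170]=0;m[305:]=0;m[:,:135]=0;m[:,275:]=0
P=W[m][:,:2].astype(np.float32);print('rack',len(P),cv2.minAreaRect(P))
for n in("top","scene"):
    d=np.load('pics/'+n+'0.npz')['d'];W=points(n,d);z=np.nan_to_num(W[...,2])
    m=(z>.15)&(z<.36)&(abs(W[...,0]-.62)<.2)&(abs(W[...,1]-.3)<.2)
    i=np.argmax(np.where(m,z,0));print('lid top',W.reshape(-1,3)[i],m.sum())
    np.save('pics/lid_%s.npy'%n,W[m])
E
```

```text
top table z 0.00142051622075412
{'px': [520, 75], 'c': [0.9136, -0.4949], 'L': 0.297, 'w': 0.151, 'yaw': 46.4, 'ztop': 0.058, 'n': 1394}
{'px': [166, 91], 'c': [0.8979, 0.356], 'L': 0.289, 'w': 0.136, 'yaw': 132.7, 'ztop': 0.058, 'n': 1195}
{'px': [248, 95], 'c': [0.8813, 0.1626], 'L': 0.072, 'w': 0.035, 'yaw': 115.1, 'ztop': 0.058, 'n': 264}
{'px': [399, 119], 'c': [0.8278, -0.2393], 'L': 0.247, 'w': 0.126, 'yaw': 104.4, 'ztop': 0.056, 'n': 2317}
{'px': [42, 120], 'c': [0.8303, 0.6814], 'L': 0.113, 'w': 0.025, 'yaw': 86.0, 'ztop': 0.017, 'n': 132}
{'px': [84, 127], 'c': [0.8119, 0.5744], 'L': 0.098, 'w': 0.009, 'yaw': 78.7, 'ztop': 0.016, 'n': 91}
{'px': [16, 149], 'c': [0.7585, 0.7478], 'L': 0.107, 'w': 0.012, 'yaw': 169.0, 'ztop': 0.017, 'n': 132}
{'px': [291, 136], 'c': [0.7683, 0.0524], 'L': 0.047, 'w': 0.019, 'yaw': 106.1, 'ztop': 0.06, 'n': 83}
{'px': [135, 146], 'c': [0.7614, 0.44], 'L': 0.1, 'w': 0.051, 'yaw': 24.6, 'ztop': 0.017, 'n': 142}
{'px': [423, 150], 'c': [0.7316, -0.2619], 'L': 0.062, 'w': 0.06, 'yaw': 86.7, 'ztop': 0.018, 'n': 453}
{'px': [323, 146], 'c': [0.7413,
[... 2979 characters left out ...]
21, 'w': 0.048, 'yaw': 163.4, 'ztop': 0.043, 'n': 802}
{'px': [335, 300], 'c': [0.4729, -0.2706], 'L': 0.119, 'w': 0.049, 'yaw': 22.4, 'ztop': 0.043, 'n': 823}
{'px': [442, 292], 'c': [0.6924, -0.4082], 'L': 0.076, 'w': 0.029, 'yaw': 95.8, 'ztop': 0.023, 'n': 387}
case
{'px': [230, 113], 'c': [0.5187, 0.2356], 'L': 0.207, 'w': 0.166, 'yaw': 128.0, 'ztop': 0.139, 'n': 1260}
1391 ((0.5164748430252075, 0.23569802939891815), (0.16331204771995544, 0.20837539434432983), 38.280086517333984)
rack 546 ((0.5121673941612244, 0.22995983064174652), (0.14850743114948273, 0.20415009558200836), 38.57423782348633)
lid top [0.60265944 0.29493887 0.34801724] 5901
lid top [0.58890853 0.3098462  0.34758191] 4687
```

```bash
cat >> h.py <<'E'
def ori(a):  # tool down, jaws along world angle a (rad); best half-turn
    def cost(o,p):
        q=inverse_kinematics(p,o); return 9 if q is None else abs(q[5]) 
    p=observe()['eef_pos']
    return min(([0,np.pi/2,a-np.pi/2+k*np.pi] for k in(-1,0,1)),key=lambda o:cost(o,p))
def oriat(a,p):
    c=[]
    for k in(-1,0,1):
        o=[0,np.pi/2,(a-np.pi/2+k*np.pi+np.pi)%(2*np.pi)-np.pi]; q=inverse_kinematics(p,o)
        if q is not None: c.append((abs(q[5]),o))
    return min(c,key=lambda t:t[0])[1]
ZG=0.003          # TCP height when gripping a lying can's flange
def cans(n='top',arm=True):
    im,d=snap(n)
    return [b for b in blobs(n,d) if .105<b['L']<.135 and .035<b['w']<.055 and b['ztop']<.05]
def grab(c,u,op=.07):   # c centre, u unit vector from middle to the gripped end
    c=np.array(c);u=np.array(u);p=c+.03*u;a=np.arctan2(u[1],u[0])+np.pi/2
    gripper_to(op,20)
    o=oriat(a,[*p,.16]); movep([*p,.16],o); move_l([*p,.04],.15); move_l([*p,ZG],.06,max_force=8)
    f0=observe()['ft_force'][2]
    gripper_to(.03,6); s=observe(); print('grip',s['opening'],s['eef_pos'],'q6',s['q'][5],'t',s['time_s'])
    move_l([*p,ZG+.04],.05); hold(.5); s=observe(); print('dFz',s['ft_force'][2]-f0,s['torque'],'open',s['opening'])
    return p
E
cat > s1.py <<'E'
from h import *
p=observe()['eef_pos']; move_l([p[0],p[1],.30],.2)
A=[.6058,-.1221]; a=np.radians(158); grab(A,[np.cos(a),np.sin(a)])
for n in('top','scene'): 
    im,d=snap(n); np.savez('pics/a_'+n,im=im,d=d); cv2.imwrite('pics/a_%s.png'%n,im[:,:,::-1])
t=cv2.imread('pics/a_top.png')[120:320,260:500];s=cv2.imread('pics/a_scene.png')[150:350,220:460]
cv2.imwrite('pics/a.png',cv2.resize(np.hstack([t,s]),None,fx=1.65,fy=1.65))
E
python3 s1.py
```

```text
grip 0.04659719619219694 [ 0.57841937 -0.11102075  0.00375472] q6 -1.510264394589486 t 5.1083
dFz -0.04971535006324296 [0.14055529 0.21765767 0.02404234] open 0.046526736732231073
```

View pics/a.png

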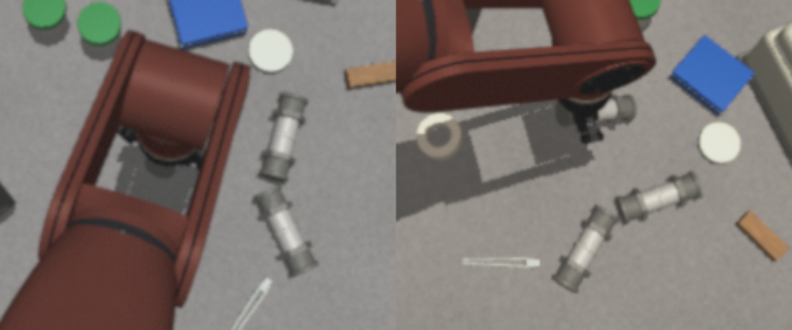

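The arm hides the near half of the canister. In the scene view the far end shows at about (359,215), so I'll check its height from depth.

```bash
cat >> h.py <<'E'
def farprof(c,u,n='scene',d=None):   # heights along the can axis (c->gripped end = +)
    if d is None: _,d=snap(n)
    W=points(n,d);r=W[...,:2]-np.array(c);s=r@np.array(u);t=r@np.array([-u[1],u[0]])
    for lo in np.arange(-.10,.1,.01):
        m=(abs(t)<.03)&(s>=lo)&(s<lo+.01)&(W[...,2]>.008)&(W[...,2]<.2)
        if m.sum()>3: print('%.2f n=%d z %.3f..%.3f'%(lo,m.sum(),W[m][:,2].min(),np.percentile(W[m][:,2],90)))
E
python3 - <<'E'
from h import *
a=np.radians(158)
for n in('scene','top'):
    print(n);farprof([.6058,-.1221],[np.cos(a),np.sin(a)],n,np.load('pics/a_%s.npz'%n)['d'])
E
```

```text
scene
-0.06 n=42 z 0.025..0.039
-0.05 n=58 z 0.015..0.042
-0.04 n=51 z 0.020..0.051
-0.03 n=70 z 0.033..0.052
-0.02 n=53 z 0.017..0.054
-0.01 n=27 z 0.042..0.060
-0.00 n=19 z 0.044..0.191
0.01 n=4 z 0.111..0.122
0.03 n=11 z 0.053..0.116
0.04 n=48 z 0.049..0.129
0.05 n=82 z 0.066..0.189
0.06 n=45 z 0.058..0.190
top
0.04 n=12 z 0.053..0.114
0.05 n=100 z 0.065..0.187
0.06 n=86 z 0.055..0.195
```

The far end dropped: its top is at 39 mm while the gripped flange is at 61 mm. So the far end is heavy, and I can tip the canister upright about its heavy foot.

```bash
cat >> h.py <<'E'
def upend(d):   # from the +40 mm test lift: rotate about heavy foot edge; d unit vector to heavy end
    d=np.array(d);p=observe()['eef_pos'];k=p[2]-ZG+.021
    ph0=np.arcsin(k/np.hypot(.09,.021))-np.arctan2(.021,.09)
    f=lambda ph:np.array([-.09*np.cos(ph)+.021*np.sin(ph),.09*np.sin(ph)+.021*np.cos(ph)])
    s0=f(ph0)
    for ph in np.linspace(ph0,np.pi/2,8)[1:]:
        s=f(ph)-s0; move_l([*(p[:2]+d*s[0]),p[2]+s[1]],.08)
    q=observe()['eef_pos']; hold(.3)
    r=move_l([q[0],q[1],q[2]-.004],.02,max_force=4); print('pressed',r,observe()['eef_pos'],'ft',observe()['ft_force'],observe()['opening'])
    gripper_to(.03,60); print('grip',observe()['opening'])
E
python3 - <<'E'
from h import *
a=np.radians(158);u=np.array([np.cos(a),np.sin(a)])
upend(-u); hold(.2)
p=observe()['eef_pos'];print(observe()['time_s'])
for n in('scene','top'):
    im,d=snap(n);np.savez('pics/b_'+n,im=im,d=d);cv2.imwrite('pics/b_%s.png'%n,im[:,:,::-1])
    print(n);farprof(p[:2],u,n,d)
s=cv2.imread('pics/b_scene.png')[150:300,260:460]
cv2.imwrite('pics/b.png',cv2.resize(s,None,fx=3,fy=3))
E
```

```text
pressed True [ 0.66354214 -0.14607198  0.07239168] ft [-0.70056811  0.29653711  5.11052043] 0.04667221157713019
grip 0.04468199606147087
9.8583
scene
-0.10 n=71 z 0.009..0.034
-0.09 n=51 z 0.008..0.033
-0.08 n=11 z 0.009..0.033
-0.01 n=9 z 0.028..0.127
-0.00 n=56 z 0.009..0.144
0.01 n=182 z 0.008..0.157
0.02 n=33 z 0.009..0.120
top
-0.01 n=6 z 0.031..0.036
-0.00 n=42 z 0.028..0.129
0.01 n=150 z 0.031..0.143
0.02 n=29 z 0.083..0.119
```

View pics/b.png

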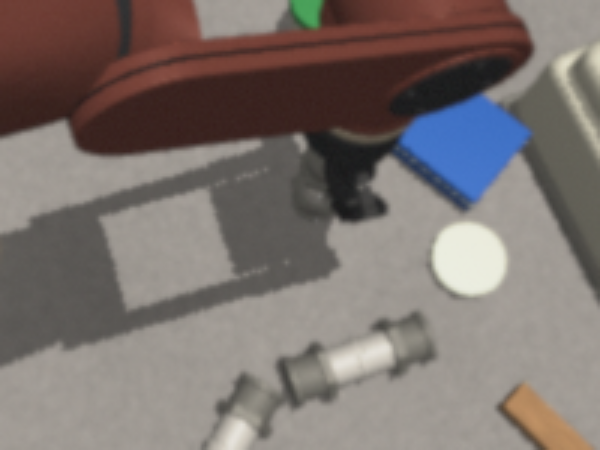

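The canister stands on its foot at the expected height (TCP 72 mm). I'll carry it to a front pocket.

```bash
cat >> h.py <<'E'
CC=np.array([.5170,.2357]);CY=np.radians(38.2)
def cw(x,y): return CC+np.array([x*np.cos(CY)-y*np.sin(CY),x*np.sin(CY)+y*np.cos(CY)])
PK={0:(-.0395,.041),1:(-.0395,-.041),2:(.021,.041),3:(.021,-.041)}
def carry(k,z=.26):
    p=observe()['eef_pos']; move_l([p[0],p[1],z],.15)
    t=cw(*PK[k]); o=oriat(CY+np.pi/2,[*t,z]); f=cw(-.0395,PK[k][1]); movep([*f,z],o)
    move_l([*t,z],.1); s=observe(); print('above',s['eef_pos'],'open',s['opening'],'ft',s['ft_force'],'t',s['time_s'])
def place(k):
    t=cw(*PK[k]); move_l([*t,.13],.1,max_force=15); r=move_l([*t,.074],.05,max_force=6); s=observe(); print('down',r,s['eef_pos'],s['opening'])
    gripper_to(.058,20); hold(.2); move_l([*t,.26],.12); print('t',observe()['time_s'],observe()['opening'])
E
python3 - <<'E'
from h import *
carry(1)
for n in('scene','top'):
    im,d=snap(n,'c_%s.png'%n);np.savez('pics/c_'+n,im=im,d=d)
s=cv2.imread('pics/c_scene.png')[20:220,100:340];t=cv2.imread('pics/c_top.png')[150:350,100:340]
cv2.imwrite('pics/c.png',cv2.resize(np.hstack([t,s]),None,fx=1.65,fy=1.65))
E
```

```text
above [0.51144788 0.17882371 0.25996665] open 0.04483679263418174 ft [-0.04795355 -0.29357042 -2.92308426] t 13.8417
```

View pics/c.png

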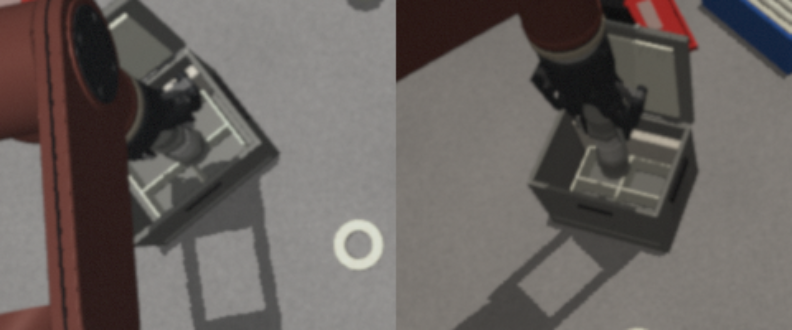

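Held over the front -y pocket and looking upright, with a weight reading of about 2.9 N. Placing it now.

```bash
python3 - <<'E'
from h import *
place(1)
# retreat towards cans, look
p=observe()['eef_pos']; movep([.50,-.08,.30],oriat(CY+np.pi/2,[.5,-.08,.3]))
for n in('scene','top'):
    im,d=snap(n,'d_%s.png'%n);np.savez('pics/d_'+n,im=im,d=d)
    W=points(n,d);z=W[...,2];r=W[...,:2]-CC
    X=r[...,0]*np.cos(CY)+r[...,1]*np.sin(CY);Y=-r[...,0]*np.sin(CY)+r[...,1]*np.cos(CY)
    m=(abs(X)<.07)&(abs(Y)<.09)&(z>.105)&(z<.135)
    print(n,m.sum(),np.median(X[m]),np.median(Y[m]),np.median(z[m]),X[m].ptp() if hasattr(X,'ptp') else np.ptp(X[m]),np.ptp(Y[m]))
    print(blobs(n,d,.012,.05,500,1000))
s=cv2.imread('pics/d_scene.png')[60:200,150:330];t=cv2.imread('pics/d_top.png')[160:300,120:300]
cv2.imwrite('pics/d.png',cv2.resize(np.hstack([t,s]),None,fx=2.2,fy=2.2))
E
```

```text
down True [0.51097152 0.17902783 0.08191191] 0.045047688466508334
t 18.4 0.05794598321854813
scene 10 0.06385184586084172 0.06907399805490679 0.10594544923977339 0.00847557643556917 0.03326510302795756
[{'px': [379, 269], 'c': [0.6032, -0.2752], 'L': 0.121, 'w': 0.048, 'yaw': 163.2, 'ztop': 0.043, 'n': 799}, {'px': [127, 315], 'c': [0.0553, 0.0099], 'L': 0.187, 'w': 0.093, 'yaw': 68.0, 'ztop': 0.049, 'n': 622}, {'px': [335, 300], 'c': [0.4724, -0.2703], 'L': 0.119, 'w': 0.049, 'yaw': 23.5, 'ztop': 0.043, 'n': 824}]
top 480 -0.03910399172400966 -0.03543932816959077 0.12756180327780325 0.1369649462248215 0.17725218212533922
[{'px': [167, 92], 'c': [0.8976, 0.3561], 'L': 0.288, 'w': 0.135, 'yaw': 132.7, 'ztop': 0.049, 'n': 952}, {'px': [431, 202], 'c': [0.6024, -0.2724], 'L': 0.12, 'w': 0.049, 'yaw': 163.4, 'ztop': 0.043, 'n': 872}, {'px': [432, 259], 'c': [0.4727, -0.2684], 'L': 0.12, 'w': 0.048, 'yaw': 22.9, 'ztop': 0.043, 'n': 886}, {'px': [317, 298], 'c': [0.389, -0.0085], 'L': 0.066, 'w': 0.065, 'yaw': 179.3, 'ztop': 0.03, 'n': 514}, {'px': [571, 343], 'c': [0.2883, -0.5554], 'L': 0.129, 'w': 0.005, 'yaw': 5.3, 'ztop': 0.048, 'n': 503}]
```

View pics/d.png

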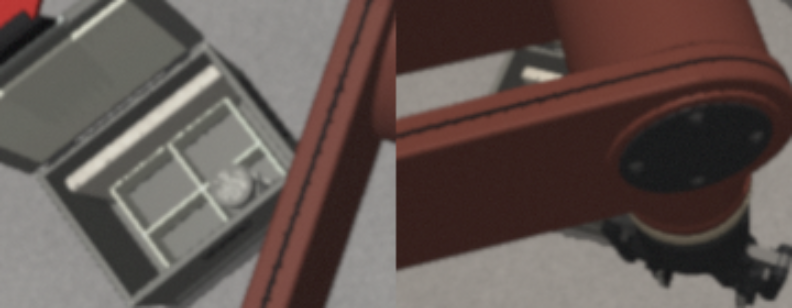

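Canister 1 stands in the pocket: its top is at 128 mm, as it should be. Next is canister B.

```bash
cat > nxt.py <<'E'
import sys
from h import *
c=[float(v) for v in sys.argv[1:3]];a=np.radians(float(sys.argv[3]));tag=sys.argv[4]
u=np.array([np.cos(a),np.sin(a)]); grab(c,u)
for n in('scene','top'): 
    im,d=snap(n,tag+n+'.png'); print(n); farprof(c,u,n,d)
E
python3 nxt.py .6028 -.2738 163.4 e
```

```text
grip 0.046433006348285226 [ 0.57457987 -0.26586073  0.00399615] q6 1.3030863806461759 t 22.8167
dFz -3.886757696329375 [-0.04901099 -0.05135876 -0.01483553] open 0.04655228567503117
scene
0.06 n=7 z 0.179..0.189
0.08 n=20 z 0.023..0.036
0.09 n=36 z 0.025..0.043
top
0.03 n=5 z 0.057..0.097
0.04 n=54 z 0.053..0.122
0.05 n=83 z 0.062..0.180
0.06 n=78 z 0.051..0.197
```

```bash
python3 - <<'E'
import cv2,numpy as np
s=cv2.imread('pics/escene.png')[180:340,260:460];t=cv2.imread('pics/etop.png')[140:300,340:540]
cv2.imwrite('pics/e.png',cv2.resize(np.hstack([t,s]),None,fx=2,fy=2))
E
```

```text
(no output)
```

View pics/e.png

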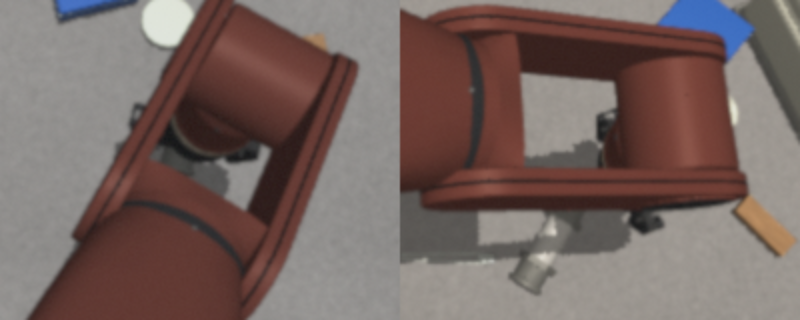

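B's far half is hidden, but the full weight (3.9 N) came onto the fingers. For A, gripped at its light end, that reading was about 0. So I have B's heavy end: I'll set it down and try the other flange.

```bash
python3 - <<'E'
from h import *
p=observe()['eef_pos']; print(move_l([p[0],p[1],ZG+.001],.04,max_force=15),observe()['eef_pos'])
gripper_to(.07,20); hold(.3); move_l([p[0],p[1],.16],.15)
movep([.45,-.02,.3],oriat(0.3,[.45,-.02,.3]))
for n in('top','scene'):
    im,d=snap(n,'f'+n+'.png')
    for b in blobs(n,d,.012,.05,400,1000): 
        if -.35<b['c'][1]<-.05: print(n,b)
E
```

```text
False [ 0.57423419 -0.26534932  0.00415725]
top {'px': [423, 150], 'c': [0.7321, -0.262], 'L': 0.061, 'w': 0.061, 'yaw': 58.4, 'ztop': 0.018, 'n': 459}
top {'px': [430, 202], 'c': [0.6031, -0.2694], 'L': 0.121, 'w': 0.048, 'yaw': 164.5, 'ztop': 0.043, 'n': 874}
top {'px': [432, 259], 'c': [0.4728, -0.2688], 'L': 0.12, 'w': 0.048, 'yaw': 22.8, 'ztop': 0.043, 'n': 889}
scene {'px': [416, 236], 'c': [0.7326, -0.2647], 'L': 0.059, 'w': 0.059, 'yaw': 96.5, 'ztop': 0.017, 'n': 411}
scene {'px': [379, 268], 'c': [0.6033, -0.2722], 'L': 0.121, 'w': 0.049, 'yaw': 164.1, 'ztop': 0.043, 'n': 807}
scene {'px': [335, 300], 'c': [0.4729, -0.2706], 'L': 0.12, 'w': 0.049, 'yaw': 22.5, 'ztop': 0.043, 'n': 824}
```

```bash
python3 nxt.py .6032 -.2708 -15.7 g
```

```text
grip 0.04671704398866864 [ 0.63257094 -0.27924923  0.00392796] q6 1.31518472153057 t 32.925
dFz 0.6076167263862513 [-0.16243701 -0.4376308  -0.01140659] open 0.0463002442339891
scene
-0.10 n=83 z 0.022..0.041
-0.09 n=66 z 0.022..0.040
-0.08 n=31 z 0.013..0.041
-0.06 n=38 z 0.025..0.039
-0.05 n=45 z 0.016..0.041
-0.04 n=37 z 0.029..0.050
-0.03 n=36 z 0.031..0.050
-0.02 n=21 z 0.030..0.050
-0.01 n=16 z 0.040..0.195
-0.00 n=9 z 0.043..0.194
0.01 n=9 z 0.053..0.113
0.02 n=4 z 0.056..0.062
top
-0.01 n=46 z 0.177..0.199
-0.00 n=16 z 0.179..0.198
0.01 n=8 z 0.078..0.134
```

B's near end dropped (39 mm), so its heavy end faces C. I'll freeze the angle, move 50 mm clear of C, upend it, and carry it to pocket 0.

```bash
python3 - <<'E'
from h import *
a=np.radians(-15.7);u=np.array([np.cos(a),np.sin(a)]);p=observe()['eef_pos']
gripper_to(.03,60); move_l([*p[:2],p[2]+.012],.08); move_l([*(p[:2]+.05*u),p[2]+.012],.1); move_l([*(p[:2]+.05*u),p[2]],.04,max_force=8)
print(observe()['eef_pos'],p)
gripper_to(.03,6)
upend(-u); carry(0)
for n in('scene','top'): im,d=snap(n,'h_%s.png'%n);np.savez('pics/h_'+n,im=im,d=d)
s=cv2.imread('pics/h_scene.png')[20:220,100:340];t=cv2.imread('pics/h_top.png')[150:350,100:340]
cv2.imwrite('pics/h.png',cv2.resize(np.hstack([t,s]),None,fx=1.65,fy=1.65))
E
```

```text
[ 0.67959491 -0.29224311  0.04246119] [ 0.63209911 -0.27893071  0.04296287]
pressed False [ 0.59408478 -0.26822385  0.06869281] ft [ 4.03625034 -0.25644207 -0.08859634] 0.04472715592854541
grip 0.04433738588080184
above [0.4610023  0.24296668 0.25994395] open 0.04468766249658411 ft [-0.76368462  1.13798099 -3.81371469] t 43.0333
```

View pics/h.png

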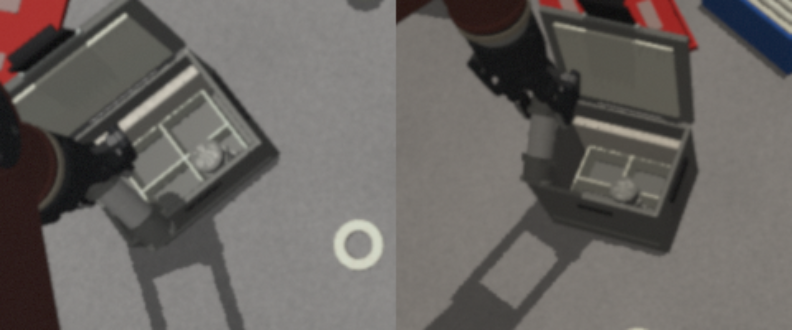

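The canister is tilted, with its foot towards the case front. The grip hadn't really slackened, so it didn't pivot freely. I'll measure the tilt.

```bash
python3 - <<'E'
from h import *
t=observe()['eef_pos']
for n in('scene','top'):
    d=np.load('pics/h_%s.npz'%n)['d'];W=points(n,d);r=W[...,:2]-t[:2];z=W[...,2]
    X=r[...,0]*np.cos(CY)+r[...,1]*np.sin(CY);Y=-r[...,0]*np.sin(CY)+r[...,1]*np.cos(CY)
    print(n)
    for lo in np.arange(.14,.32,.012):
        m=(abs(Y)<.026)&(abs(X)<.14)&(z>=lo)&(z<lo+.012)
        if m.sum()>3: print('%.3f n=%d X %.3f..%.3f Y %.3f..%.3f'%(lo,m.sum(),X[m].min(),X[m].max(),Y[m].min(),Y[m].max()))
E
```

```text
scene
0.140 n=43 X 0.119..0.124 Y -0.024..0.026
0.152 n=52 X 0.115..0.121 Y -0.026..0.026
0.164 n=57 X 0.117..0.122 Y -0.024..0.026
0.176 n=60 X 0.117..0.123 Y -0.026..0.025
0.188 n=69 X 0.119..0.125 Y -0.024..0.021
0.200 n=67 X 0.121..0.126 Y -0.026..0.026
0.212 n=86 X -0.068..0.128 Y -0.026..0.026
0.224 n=94 X -0.078..0.130 Y -0.025..0.025
0.236 n=216 X -0.085..0.132 Y -0.026..0.026
0.248 n=248 X -0.082..0.132 Y -0.025..0.025
0.260 n=314 X -0.063..0.134 Y -0.026..0.025
0.272 n=313 X -0.035..0.140 Y -0.026..0.026
0.284 n=212 X -0.018..0.140 Y -0.026..0.026
0.296 n=74 X -0.009..0.139 Y -0.026..0.026
0.308 n=28 X -0.011..0.140 Y -0.026..0.026
top
0.140 n=38 X -0.039..0.120 Y -0.025..0.026
0.152 n=54 X 0.114..0.119 Y -0.026..0.025
0.164 n=83 X 0.116..0.121 Y -0.025..0.026
0.176 n=79 X 0.118..0.121 Y -0.026..0.025
0.188 n=87 X 0.119..0.123 Y -0.026..0.026
0.200 n=94 X 0.121..0.125 Y -0.026..0.025
0.212 n=85 X 0.122..0.127 Y -0.025..0.026
0.224 n=125 X -0.076..0.128 Y -0.025..0.026
0.236 n=271 X -0.086..0.129 Y -0.026..0.026
0.248 n=349 X -0.083..0.131 Y -0.026..0.026
0.260 n=408 X -0.064..0.132 Y -0.025..0.026
0.272 n=435 X -0.039..0.140 Y -0.026..0.026
0.284 n=271 X -0.020..0.140 Y -0.026..0.026
0.296 n=57 X -0.013..0.140 Y -0.024..0.026
0.308 n=22 X -0.011..0.140 Y -0.026..0.026
```

The tilt fits φ≈37° (53° from upright). I'll go to free counter, pitch the tool 37° so the canister lies level, set it down, and regrip lightly.

```bash
python3 - <<'E'
from h import *
from scipy.spatial.transform import Rotation as R
s=observe();M=R.from_euler('xyz',s['tcp_rot']).as_matrix(); zz=np.degrees(np.arctan2(M[1,2],M[0,2]));print('tool z dir',zz)
dd=218.2; sgn=1 if np.cos(np.radians(zz-dd))>0 else -1; print('sgn',sgn)
psi=np.radians(-10);d=np.array([np.cos(psi),np.sin(psi)]);yaw=psi if sgn>0 else psi+np.pi
yaw=(yaw+np.pi)%(2*np.pi)-np.pi
pit=np.radians(90-sgn*37)
tx=R.from_euler('xyz',[0,pit,yaw]).as_matrix()[:,0];print('tx',tx)
F=np.array([.50,-.09,.021]);P=F+.018*tx
for h in(0,.004,.2): print(h,inverse_kinematics([P[0],P[1],P[2]+h],[0,pit,yaw]))
q=inverse_kinematics([P[0],P[1],P[2]+.2],[0,pit,yaw])
if q is not None and abs(q[5])<2.6:
    p=s['eef_pos'];movep([.50,-.09,.27],[0,np.pi/2,yaw]); movep([P[0],P[1],P[2]+.15],[0,pit,yaw])
    for n in('scene','top'): im,dp=snap(n,'i_%s.png'%n); print(n);farprof(F[:2],-d,n,dp)
    s=observe();print(s['time_s'],s['opening'],s['eef_pos'],s['ft_force'])
E
```

```text
tool z dir -141.84216787995263
sgn 1
tx [ 0.5926721  -0.10450408 -0.79863551]
0 None
0.004 None
0.2 [-0.4300411  -0.52686285  2.36183364  0.24098815  0.69099757 -1.9636359 ]
scene
-0.10 n=34 z 0.157..0.176
-0.09 n=88 z 0.149..0.175
-0.08 n=70 z 0.155..0.177
-0.07 n=95 z 0.161..0.183
-0.06 n=84 z 0.145..0.178
-0.05 n=68 z 0.163..0.180
-0.04 n=71 z 0.163..0.182
-0.03 n=73 z 0.165..0.184
-0.02 n=92 z 0.163..0.186
-0.01 n=128 z 0.173..0.193
-0.00 n=113 z 0.167..0.195
0.01 n=65 z 0.175..0.196
0.02 n=20 z 0.185..0.199
top
-0.10 n=43 z 0.160..0.178
-0.09 n=102 z 0.149..0.178
-0.08 n=80 z 0.163..0.180
-0.07 n=118 z 0.160..0.184
-0.06 n=95 z 0.154..0.181
-0.05 n=80 z 0.168..0.183
-0.04 n=83 z 0.166..0.185
-0.03 n=80 z 0.170..0.186
-0.02 n=99 z 0.171..0.188
-0.01 n=155 z 0.175..0.194
-0.00 n=119 z 0.169..0.196
0.01 n=83 z 0.178..0.196
0.02 n=10 z 0.195..0.199
46.6 0.04455301165705576 [ 0.51238047 -0.09242389  0.15898322] [ 0.15615248  0.16435815 -1.88480551]
```

```bash
python3 - <<'E'
from h import *
from scipy.spatial.transform import Rotation as R
pit=np.radians(48)
for x,y in((.56,-.1),(.6,-.1),(.63,-.12)):
  for ps in range(-180,180,20):
    psi=np.radians(ps);tx=R.from_euler('xyz',[0,pit,psi]).as_matrix()[:,0];P=np.array([x,y,.023])+.018*tx
    qs=[inverse_kinematics([P[0],P[1],P[2]+h],[0,pit,psi]) for h in(0,.05,.1)]
    if all(q is not None for q in qs): print(x,y,ps,np.round(qs[0],2),np.round(qs[2]-qs[0],2))
E
```

```text
0.56 -0.1 -180 [-0.23  0.89  1.19 -0.16  1.78  1.37] [ 0.   -0.13  0.   -0.01  0.13 -0.02]
0.56 -0.1 -160 [-0.14  0.85  1.25 -0.32  1.7   1.15] [ 0.   -0.13  0.   -0.01  0.12 -0.04]
0.56 -0.1 -140 [-0.06  0.78  1.37 -0.48  1.57  0.96] [ 0.   -0.14  0.   -0.    0.12 -0.06]
0.56 -0.1 -120 [ 0.01  0.69  1.53 -0.63  1.39  0.8 ] [ 0.   -0.15  0.    0.01  0.12 -0.09]
0.56 -0.1 -100 [ 0.05  0.57  1.72 -0.78  1.18  0.65] [ 0.   -0.17  0.    0.04  0.12 -0.12]
0.56 -0.1 -80 [ 0.06  0.45  1.91 -0.96  0.95  0.53] [ 0.   -0.19  0.    0.09  0.12 -0.18]
0.56 -0.1 -60 [ 0.01  0.32  2.09 -1.17  0.69  0.42] [ 0.   -0.22  0.    0.21  0.11 -0.28]
0.56 -0.1 60 [-0.7   0.45  1.91  0.82  1.12  2.46] [ 0.   -0.19  0.   -0.06  0.13  0.14]
0.56 -0.1 80 [-0.66  0.57  1.71  0.66  1.32  2.33] [ 0.   -0.17  0.   -0.02  0.13  0.1 ]
0.56 -0.1 100 [-0.59  0.69  1.53  0.5   1.49  2.18] [ 0.   -0.15  0.   -0.    0.13  0.07]
0.56 -0.1 120 [-0.51  0.78  1.37  0.35  1.64  2.01] [ 0.   -0.14  0.    0.01  0.13  0.05]
0.56 -0.1 140 [-0.42  0.85  1.25  0.19  1.75  1.81] [ 0.   -0.13  0.    0.01  0.13  0.03]
0.56 -0.1 160 [-0
[... 1718 characters left out ...]
56  1.73 -0.94  0.96  0.45] [ 0.   -0.17  0.    0.08  0.1  -0.15]
0.63 -0.12 -60 [-0.03  0.44  1.92 -1.12  0.68  0.32] [ 0.   -0.19  0.    0.18  0.1  -0.24]
0.63 -0.12 60 [-0.65  0.57  1.72  0.82  1.13  2.54] [ 0.   -0.17  0.   -0.05  0.12  0.13]
0.63 -0.12 80 [-0.62  0.7   1.51  0.67  1.36  2.41] [ 0.   -0.15  0.   -0.01  0.12  0.09]
0.63 -0.12 100 [-0.56  0.82  1.31  0.52  1.56  2.25] [ 0.   -0.14  0.    0.    0.12  0.07]
0.63 -0.12 120 [-0.49  0.93  1.12  0.37  1.73  2.07] [ 0.   -0.13  0.    0.01  0.12  0.05]
0.63 -0.12 140 [-0.41  1.01  0.98  0.2   1.86  1.85] [ 0.   -0.12  0.    0.01  0.12  0.03]
0.63 -0.12 160 [-0.32  1.06  0.9   0.02  1.92  1.6 ] [ 0.   -0.12  0.    0.    0.12  0.  ]
```

```bash
python3 - <<'E'
from h import *
from scipy.spatial.transform import Rotation as R
pit=np.radians(48);psi=np.radians(-140);tx=R.from_euler('xyz',[0,pit,psi]).as_matrix()[:,0]
P=np.array([.60,-.10,.021])+.018*tx
p=observe()['eef_pos']; movep([.55,-.1,.27],[0,np.pi/2,psi]); movep([P[0],P[1],P[2]+.12],[0,pit,psi])
move_l([P[0],P[1],P[2]+.015],.12,max_force=10); r=move_l([P[0],P[1],P[2]-.002],.03,max_force=5); s=observe();print(r,s['eef_pos']-P,s['ft_force'])
gripper_to(.066,20); hold(.3); q=observe()['eef_pos']; move_l(list(q-.13*tx),.15)
movep([.45,.0,.3],oriat(.3,[.45,0,.3])); print(observe()['time_s'])
for n in('top','scene'):
    im,d=snap(n,'j'+n+'.png')
    for b in blobs(n,d,.012,.05,400,1000): 
        if -.35<b['c'][1]<.05: print(n,b)
E
```

```text
True [0.00064189 0.00036306 0.01056516] [2.11965398 1.43034875 1.36117861]
53.8583
top {'px': [423, 150], 'c': [0.7322, -0.2621], 'L': 0.061, 'w': 0.06, 'yaw': 44.9, 'ztop': 0.018, 'n': 457}
top {'px': [363, 213], 'c': [0.5802, -0.1151], 'L': 0.12, 'w': 0.046, 'yaw': 43.3, 'ztop': 0.043, 'n': 846}
top {'px': [432, 266], 'c': [0.4587, -0.2673], 'L': 0.12, 'w': 0.049, 'yaw': 25.2, 'ztop': 0.043, 'n': 901}
scene {'px': [333, 222], 'c': [0.5811, -0.1154], 'L': 0.12, 'w': 0.048, 'yaw': 43.1, 'ztop': 0.044, 'n': 733}
scene {'px': [246, 232], 'c': [0.39, -0.0082], 'L': 0.067, 'w': 0.066, 'yaw': 146.4, 'ztop': 0.029, 'n': 442}
scene {'px': [416, 236], 'c': [0.7318, -0.2649], 'L': 0.059, 'w': 0.059, 'yaw': 8.1, 'ztop': 0.017, 'n': 409}
scene {'px': [329, 303], 'c': [0.4587, -0.2684], 'L': 0.12, 'w': 0.048, 'yaw': 25.4, 'ztop': 0.043, 'n': 832}
scene {'px': [127, 320], 'c': [0.038, -0.0158], 'L': 0.14, 'w': 0.075, 'yaw': 57.1, 'ztop': 0.048, 'n': 515}
```

B lies level again. C has shifted by about 14 mm, so I have its new pose. Now B again by its light flange.

```bash
python3 nxt.py .5807 -.1152 43.2 k && python3 - <<'E'
from h import *
a=np.radians(43.2);u=np.array([np.cos(a),np.sin(a)]);upend(-u);print(observe()['time_s'])
E
```

```text
grip 0.046468670759823076 [ 0.6030884  -0.09479787  0.00382629] q6 0.531722869351672 t 57.1833
dFz -0.26277001702861513 [ 0.18504647 -0.43325262  0.04441283] open 0.046542435578986505
scene
-0.06 n=47 z 0.026..0.038
-0.05 n=70 z 0.017..0.041
-0.04 n=76 z 0.025..0.052
-0.03 n=67 z 0.034..0.051
-0.02 n=66 z 0.026..0.056
-0.01 n=126 z 0.043..0.196
-0.00 n=94 z 0.048..0.193
0.01 n=109 z 0.053..0.122
0.02 n=86 z 0.051..0.083
top
-0.06 n=33 z 0.028..0.039
-0.05 n=12 z 0.026..0.036
-0.03 n=21 z 0.030..0.045
-0.02 n=50 z 0.023..0.056
-0.01 n=97 z 0.043..0.193
-0.00 n=72 z 0.042..0.186
0.01 n=32 z 0.052..0.120
0.02 n=8 z 0.051..0.118
pressed True [ 0.53791963 -0.1583144   0.07219802] ft [-0.96709967  0.72732981  4.72307164] 0.04660214513238526
grip 0.04493872418756662
61.7333
```

It has the same signature as A, so it's upright. I'll carry it over, check the tilt numerically, then place it.

```bash
cat >> h.py <<'E'
def tilt(n):   # held above case: centroid of tube at two heights in case axes relative to TCP
    _,d=snap(n);t=observe()['eef_pos'];W=points(n,d);r=W[...,:2]-t[:2];z=W[...,2]
    X=r[...,0]*np.cos(CY)+r[...,1]*np.sin(CY);Y=-r[...,0]*np.sin(CY)+r[...,1]*np.cos(CY);o=[]
    for lo,hi in((t[2]-.07,t[2]-.05),(t[2]-.045,t[2]-.02)):
        m=(abs(X)<.05)&(abs(Y)<.04)&(z>lo)&(z<hi); o.append((int(m.sum()),)+tuple(np.round(np.percentile(v[m],[5,50,95]),3).tolist() for v in(X,Y)) if m.sum()>5 else None)
    print(n,o); return o
E
python3 - <<'E'
from h import *
carry(0); o=[tilt(n) for n in('scene','top')]
v=[x[0] for x in o if x[0]]
if v and all(abs(x[1][1])<.022 for x in v):
    place(0)
else: print('CHECK')
E
```

```text
above [0.46104539 0.24281646 0.25998255] open 0.044915230906559696 ft [-0.18545968 -0.1543134  -3.11517246] t 64.9
scene [(112, [-0.024, -0.018, 0.003], [-0.018, -0.011, 0.01]), (198, [-0.024, -0.014, 0.01], [-0.02, -0.01, 0.014])]
top [(84, [-0.025, -0.021, -0.004], [-0.018, -0.01, 0.01]), (207, [-0.025, -0.017, -0.001], [-0.019, -0.007, 0.016])]
down True [0.46058547 0.24322344 0.08654654] 0.0446066169153036
t 69.35 0.05776671856381821
```

```bash
python3 - <<'E'
from h import *
movep([.45,-.15,.3],oriat(.3,[.45,-.15,.3]))
im,d=snap('top','l_top.png');n='top'
W=points(n,d);z=W[...,2];r=W[...,:2]-CC
X=r[...,0]*np.cos(CY)+r[...,1]*np.sin(CY);Y=-r[...,0]*np.sin(CY)+r[...,1]*np.cos(CY)
for s in(1,-1):
    m=(abs(X)<.065)&(Y*s>0)&(abs(Y)<.085)&(z>.105)&(z<.145);print(s,m.sum(),np.median(X[m]),np.median(Y[m]),np.median(z[m]),np.percentile(z[m],[5,95]),np.ptp(X[m]),np.ptp(Y[m]))
print([b for b in blobs(n,d,.012,.05,400,1000) if -.35<b['c'][1]<-.05])
print('forceps',ray('top',[[423,291],[396,330]],.008), 'box',ray('top',[[385,127]],.032))
cv2.imwrite('pics/l.png',cv2.resize(cv2.imread('pics/l_top.png')[140:340,80:480],None,fx=2,fy=2))
E
```

```text
1 402 -0.04399945967451785 0.04135157693927213 0.1283558889719964 [0.10553883 0.13145086] 0.12956986016456978 0.08045475786551365
-1 366 -0.043930522796707616 -0.03897818477711781 0.12831772259925817 [0.10543911 0.1313717 ] 0.129751273500656 0.08404242761772561
[{'px': [423, 150], 'c': [0.7323, -0.2614], 'L': 0.061, 'w': 0.061, 'yaw': 18.2, 'ztop': 0.018, 'n': 453}]
forceps [[ 0.40149392 -0.24707314  0.008     ]
 [ 0.3163459  -0.18308516  0.008     ]] box [[ 0.78509778 -0.17174203  0.032     ]]
```

View pics/l.png

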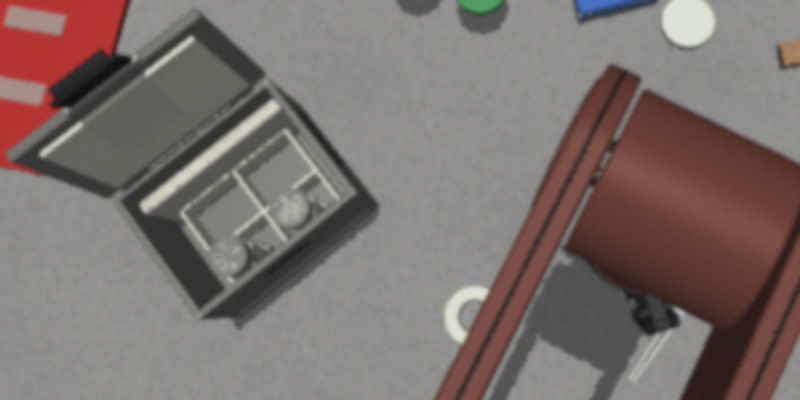

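Both canisters stand in pockets 0 and 1 (tops at 128 mm). Next is C by its far flange, since the forceps tip is close to the near one.

```bash
python3 - <<'E'
from h import *
movep([.5,.0,.3],oriat(.3,[.5,0,.3]))
print([b for b in blobs('top',snap('top')[1],.012,.05,700,1000)])
E
python3 nxt.py .4587 -.2678 25.3 m
```

```text
[{'px': [167, 92], 'c': [0.8976, 0.3569], 'L': 0.289, 'w': 0.135, 'yaw': 132.3, 'ztop': 0.049, 'n': 932}, {'px': [432, 266], 'c': [0.4585, -0.267], 'L': 0.12, 'w': 0.048, 'yaw': 25.0, 'ztop': 0.043, 'n': 900}]
grip 0.04639944581661366 [ 0.48646417 -0.25556989  0.00389682] q6 0.5021425271151276 t 75.3417
dFz -2.394036836020191 [0.00505916 0.01970051 0.04817288] open 0.04662477362384503
scene
-0.07 n=7 z 0.045..0.065
-0.06 n=86 z 0.064..0.086
-0.05 n=77 z 0.065..0.082
-0.04 n=76 z 0.064..0.084
-0.03 n=20 z 0.064..0.086
top
-0.06 n=84 z 0.065..0.085
-0.05 n=81 z 0.066..0.083
-0.04 n=85 z 0.063..0.085
-0.03 n=95 z 0.062..0.085
-0.02 n=72 z 0.063..0.080
-0.01 n=50 z 0.062..0.080
-0.00 n=27 z 0.063..0.189
0.01 n=4 z 0.063..0.125
```

The near end stayed up, so C's far (gripped) end is heavy. I'll carry it to open counter and regrip the other flange.

```bash
python3 - <<'E'
from h import *
p=observe()['eef_pos'];gripper_to(.03,40); move_l([p[0],p[1],p[2]+.03],.1); move_l([.60,-.15,p[2]+.03],.12); move_l([.60,-.15,ZG+.012],.1,max_force=10)
print(move_l([.60,-.15,ZG],.03,max_force=6),observe()['eef_pos']); gripper_to(.066,20); hold(.3); move_l([.60,-.15,.16],.15)
movep([.45,.05,.3],oriat(.3,[.45,.05,.3]))
for n in('top','scene'):
  im,d=snap(n,'n'+n+'.png')
  for b in blobs(n,d,.012,.05,600,1000): print(n,b)
print(observe()['time_s'])
E
```

```text
True [ 0.60030338 -0.15021292  0.00413672]
top {'px': [167, 92], 'c': [0.8975, 0.3573], 'L': 0.289, 'w': 0.136, 'yaw': 132.1, 'ztop': 0.049, 'n': 943}
top {'px': [383, 216], 'c': [0.572, -0.1615], 'L': 0.121, 'w': 0.048, 'yaw': 24.3, 'ztop': 0.043, 'n': 849}
scene {'px': [320, 42], 'c': [0.8786, 0.3737], 'L': 0.251, 'w': 0.082, 'yaw': 118.2, 'ztop': 0.049, 'n': 612}
scene {'px': [533, 281], 'c': [0.9187, -0.4958], 'L': 0.311, 'w': 0.153, 'yaw': 45.7, 'ztop': 0.049, 'n': 984}
scene {'px': [341, 239], 'c': [0.5718, -0.1614], 'L': 0.121, 'w': 0.048, 'yaw': 24.8, 'ztop': 0.043, 'n': 752}
83.1833
```

```bash
python3 nxt.py .572 -.1615 -155.5 o | tee /tmp/o.txt; python3 - <<'E'
from h import *
dz=float(open('/tmp/o.txt').read().split('dFz')[1].split()[0])
if dz>-1.3:
    a=np.radians(-155.5);u=np.array([np.cos(a),np.sin(a)]);upend(-u)
    carry(2); [tilt(n) for n in('scene','top')]
    for n in('scene','top'): snap(n,'p_%s.png'%n)
    s=cv2.imread('pics/p_scene.png')[20:220,100:340];t=cv2.imread('pics/p_top.png')[150:350,100:340]
    cv2.imwrite('pics/p.png',cv2.resize(np.hstack([t,s]),None,fx=1.65,fy=1.65))
E
```

```text
grip 0.046072664459654744 [ 0.54517382 -0.17415973  0.00376671] q6 0.6962385157316777 t 86.5417
dFz 0.5261844041417246 [-0.34705943  0.18318695 -0.07659237] open 0.045974160214152786
scene
0.03 n=12 z 0.054..0.108
0.04 n=18 z 0.070..0.121
0.05 n=106 z 0.066..0.182
0.06 n=64 z 0.056..0.191
top
-0.03 n=5 z 0.036..0.045
-0.02 n=9 z 0.021..0.036
0.04 n=10 z 0.062..0.122
0.05 n=47 z 0.068..0.189
0.06 n=61 z 0.057..0.189
pressed True [ 0.62856861 -0.13805824  0.07206976] ft [-0.03220866 -1.07538082  5.54638508] 0.046540629830548394
grip 0.044634342257493506
above [0.50791352 0.28050399 0.25960928] open 0.044775003859304184 ft [ 0.66132625 -0.5791551  -2.87445239] t 94.7917
scene [(95, [-0.013, -0.007, 0.015], [-0.019, -0.013, 0.007]), (171, [-0.016, -0.007, 0.018], [-0.021, -0.011, 0.011])]
top [(69, [-0.015, -0.008, 0.012], [-0.019, -0.013, 0.008]), (182, [-0.017, -0.011, 0.005], [-0.02, -0.009, 0.016])]
```

View pics/p.png

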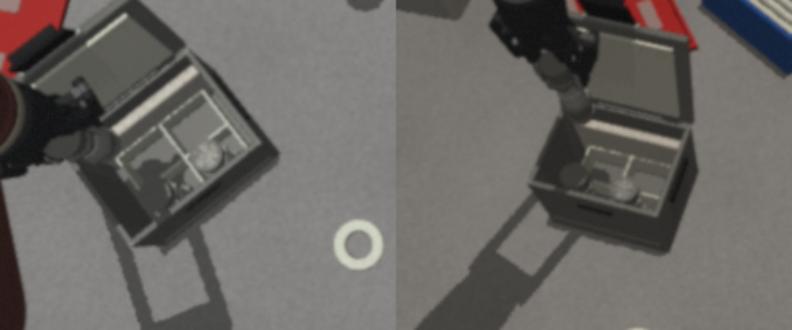

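It hangs upright over pocket 2 (foot centred within about 4 mm). Placing it.

```bash
sed -i 's/2:(.021,.041)/2:(.019,.041)/' h.py; python3 - <<'E'
from h import *
place(2)
p=observe()['eef_pos'];move_l([*cw(-.12,.0),.32],.2)
movep([.45,-.15,.35],oriat(.3,[.45,-.15,.35]))
for n in('top','scene'):
    im,d=snap(n,'q_%s.png'%n);np.savez('pics/q_'+n,im=im,d=d)
W=points('top',np.load('pics/q_top.npz')['d']);z=W[...,2];r=W[...,:2]-CC
X=r[...,0]*np.cos(CY)+r[...,1]*np.sin(CY);Y=-r[...,0]*np.sin(CY)+r[...,1]*np.cos(CY)
for k,(a,b) in PK.items():
    m=(abs(X-a)<.028)&(abs(Y-b)<.03)&(z>.11)&(z<.145);print(k,m.sum(),m.any() and [round(float(np.median(v[m])),4) for v in(X,Y,z)])
W=points('top',np.load('pics/q_top.npz')['d']) 
# lid: fit line in case XZ
m=(abs(Y)<.09)&(X>.05)&(X<.2)&(z>.16)&(z<.36); print('lid pts',m.sum());
A=np.polyfit(z[m],X[m],1);print('X=%.3f*z+%.3f'%tuple(A),'zmax',np.percentile(z[m],99.5),X[m].max())
for lo in np.arange(.14,.38,.02):
    k=(abs(Y)<.12)&(X>.0)&(X<.25)&(z>lo)&(z<lo+.02)
    if k.sum()>3: print('%.2f X %.3f..%.3f Y %.3f..%.3f'%(lo,X[k].min(),X[k].max(),Y[k].min(),Y[k].max()))
cv2.imwrite('pics/q.png',cv2.resize(np.hstack([cv2.imread('pics/q_top.png')[120:320,80:280],cv2.imread('pics/q_scene.png')[10:210,140:340]]),None,fx=2,fy=2))
print(observe()['time_s'])
E
```

```text
down True [0.50622717 0.27884021 0.08592643] 0.04439213002351122
t 99.3417 0.05809972999693493
0 334 [-0.0463, 0.0417, 0.1289]
1 324 [-0.0471, -0.0385, 0.1288]
2 333 [0.0217, 0.0369, 0.129]
3 0 False
lid pts 4993
X=0.144*z+0.054 zmax 0.3460836761351638 0.11175037418756817
0.14 X 0.008..0.089 Y -0.105..0.104
0.16 X 0.075..0.093 Y -0.105..0.105
0.18 X 0.078..0.090 Y -0.105..0.105
0.20 X 0.081..0.097 Y -0.105..0.105
0.22 X 0.083..0.100 Y -0.105..0.105
0.24 X 0.086..0.102 Y -0.105..0.106
0.26 X 0.088..0.106 Y -0.105..0.105
0.28 X 0.091..0.112 Y -0.105..0.105
0.30 X 0.098..0.108 Y -0.076..0.041
0.32 X 0.092..0.101 Y -0.035..0.033
0.34 X 0.091..0.109 Y -0.035..0.036
102.025
```

View pics/q.png

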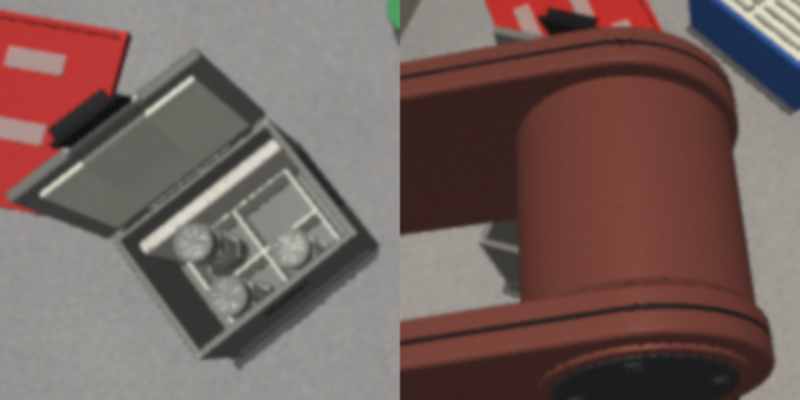

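All three stand in pockets 0, 1 and 2 (tops at 129 mm, nothing left lying). The lid leans back at about 1.71 rad, with its clip at the middle of the edge. I'll push the lid over from behind at y = -0.085 in case coordinates, clear of the clip.

```bash
cat > lid.py <<'E'
from h import *
H=np.array([.077,.136]);YL=-.085;w=.012
o=oriat(CY+np.pi/2,[*cw(.17,YL),.42])
gripper_to(.0,40)
def P(X,z,y=YL): return [*cw(X,y),z]
for q in(P(.17,.42),P(.17,.255),P(.0,.3),P(-.055,.145)): 
    if inverse_kinematics(q,o) is None: raise SystemExit('unreach %s'%q)
movep([.45,.0,.45],oriat(.3,[.45,0,.45])); movep(P(.17,.45),o); move_l(P(.17,.255),.15,max_force=15)
print(observe()['eef_pos'],observe()['time_s'])
def pt(th,rho=.135): return H+rho*np.array([-np.cos(th),np.sin(th)])+.012*np.array([np.sin(th),np.cos(th)])
move_l(P(.135,.255),.1,max_force=15)
for i,th in enumerate(np.radians(np.arange(95,-1,-8))):
    x,z=pt(th); r=move_l(P(x+w*np.sin(th)-.002,max(z-.002,.1465) if th<1.3 else .262),.08,max_force=30)
    if r: print('stop',np.degrees(th),observe()['ft_force'])
print(observe()['eef_pos'],observe()['ft_force'])
x,z=pt(0,.14); r=move_l(P(x,.142),.03,max_force=20); s=observe();print('press',r,s['eef_pos'],s['ft_force'],s['time_s'])
E
python3 lid.py
```

```text
[0.70378004 0.27421925 0.25671029] 106.2667
[0.52472795 0.13401823 0.16140972] [0.02373577 0.2337736  0.8451031 ]
press True [0.52215789 0.13133283 0.14849013] [-1.92296753 -0.63014944  6.45837942] 112.125
```

```bash
python3 - <<'E'
from h import *
p=observe()['eef_pos'];move_l([p[0],p[1],.28],.15); movep([.45,-.2,.35],oriat(.3,[.45,-.2,.35]))
for n in('top','scene'):
    im,d=snap(n,'r_%s.png'%n)
    W=points(n,d);z=W[...,2];r=W[...,:2]-CC
    X=r[...,0]*np.cos(CY)+r[...,1]*np.sin(CY);Y=-r[...,0]*np.sin(CY)+r[...,1]*np.cos(CY)
    m=(abs(X)<.07)&(abs(Y)<.1)&(z>.1)
    if m.sum()>50: A=np.linalg.lstsq(np.c_[X[m],Y[m],np.ones(m.sum())],z[m],rcond=None)[0];print(n,'lid plane',A,m.sum())
    m=(X<-.09)&(X>-.16)&(abs(Y)<.05)&(z>.05);
    if m.sum()>5: 
        print('clip',m.sum(),X[m].min(),X[m].max(),Y[m].min(),Y[m].max(),z[m].min(),z[m].max()); 
        for lo in np.arange(-.15,-.08,.01):
            k=m&(X>=lo)&(X<lo+.01); 
            if k.sum()>2: print(round(lo,2),k.sum(),np.median(z[k]),z[k].max())
cv2.imwrite('pics/r.png',cv2.resize(np.hstack([cv2.imread('pics/r_top.png')[160:340,100:300],cv2.imread('pics/r_scene.png')[50:230,130:330]]),None,fx=2,fy=2))
E
```

```text
top lid plane [0.00164023 0.00121479 0.14948429] 6527
clip 702 -0.1304894230541498 -0.09002982168192361 -0.036331220289267885 0.03453733820127494 0.12250067650455554 0.14845924565010749
-0.14 7 0.13899298038367736 0.1417040556562541
-0.13 142 0.13472926529628154 0.14151846829792125
-0.12 182 0.1339757240324128 0.13868156264239084
-0.11 185 0.13838318317014997 0.144647796615329
-0.1 186 0.14236940537227621 0.14845924565010749
clip 128 -0.12859940769354067 -0.10878278434864413 -0.03809568785294449 0.020678944756940404 0.12838502238314775 0.1417778975285997
-0.13 61 0.13757387582801506 0.1417778975285997
-0.12 62 0.1323098395714838 0.13545082673012465
-0.11 5 0.13595109975598163 0.1377759433490814
```

View pics/r.png

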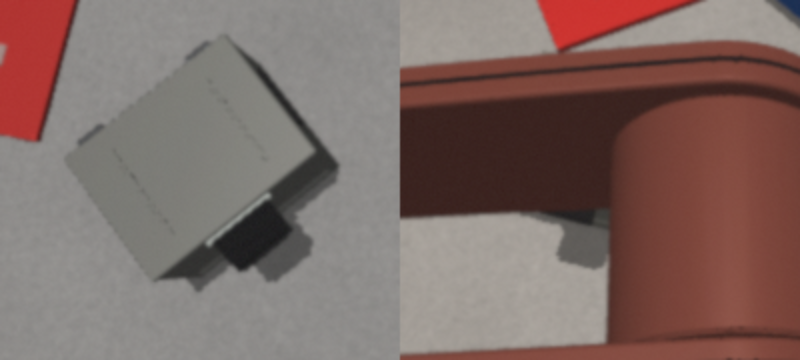

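The lid is shut (plane level, top at 148–149 mm). The clip stands out to X≈-0.13 in case coordinates, at about 1.2 rad. Folding it down now.

```bash
cat > clip.py <<'E'
from h import *
def P(X,z): return [*cw(X,0),z]
o=oriat(CY+np.pi/2,P(-.115,.25)); movep(P(-.115,.25),o); move_l(P(-.115,.16),.12,max_force=10)
Hc=np.array([-.0845,.142])
for ph in np.radians(np.arange(72,-1,-9)):
    c=Hc+.031*np.array([-np.sin(ph),-np.cos(ph)])+.005*np.array([-np.cos(ph),np.sin(ph)])
    r=move_l(P(c[0]-.011*np.cos(ph),c[1]),.05,max_force=15)
    if r: print('stop',np.degrees(ph),observe()['ft_force'])
s=observe();print(s['eef_pos'],s['ft_force'])
r=move_l(P(-.093,.112),.02,max_force=15);s=observe();d=s['eef_pos'][:2]-CC;print('push',r,'X',d@[np.cos(CY),np.sin(CY)],s['ft_force'],s['time_s'])
move_l(P(-.14,.114),.08); move_l(P(-.14,.28),.15); movep([.45,-.2,.35],oriat(.3,[.45,-.2,.35]))
for n in('top','scene'):
    im,d=snap(n,'s_%s.png'%n)
    W=points(n,d);z=W[...,2];r=W[...,:2]-CC
    X=r[...,0]*np.cos(CY)+r[...,1]*np.sin(CY);Y=-r[...,0]*np.sin(CY)+r[...,1]*np.cos(CY)
    m=(abs(X)<.07)&(abs(Y)<.1)&(z>.1)
    if m.sum()>500: print(n,'lid',np.linalg.lstsq(np.c_[X[m],Y[m],np.ones(m.sum())],z[m],rcond=None)[0])
    m=(X<-.084)&(X>-.16)&(abs(Y)<.035)&(z>.05)
    for lo in np.arange(.06,.15,.01):
        k=m&(z>=lo)&(z<lo+.01)
        if k.sum()>2: print(n,'z%.2f n=%d X %.3f..%.3f'%(lo,k.sum(),X[k].min(),X[k].max()))
cv2.imwrite('pics/s.png',cv2.resize(np.hstack([cv2.imread('pics/s_top.png')[160:340,100:300],cv2.imread('pics/s_scene.png')[50:230,130:330]]),None,fx=2,fy=2))
E
python3 clip.py
```

```text
[0.43776356 0.17345482 0.1107282 ] [-2.43431501 -1.46904284  1.657209  ]
push True X -0.10115347134408138 [ 0.28753344 -0.26827311  0.6627373 ] 120.4083
top lid [0.00186979 0.00133271 0.14947164]
top z0.10 n=149 X -0.099..-0.087
top z0.11 n=30 X -0.089..-0.087
top z0.12 n=39 X -0.089..-0.087
top z0.13 n=36 X -0.089..-0.087
top z0.14 n=93 X -0.089..-0.084
scene z0.10 n=9 X -0.096..-0.091
```

View pics/s.png

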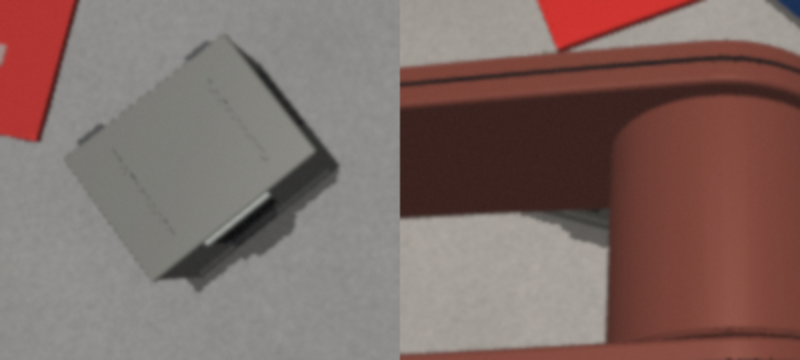

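The clip lies flat: its face is at X = -0.087 to -0.089 over its whole height. The lid is level and the robot is clear, so I'm handing in.

```bash
python3 -c "
from plant import *
job_done(); print(observe()['time_s'])"
```

```text
the job is handed in; nothing more can be done
the job is handed in; nothing more can be done
```

The case is packed, shut and clipped, and I handed the job in at about 122 s of the 210 s allowed. There were three canisters on the counter. Each one was lifted lightly to see which end dropped, tipped up on its heavy foot, and stood heavy end down in pockets 1, 0 and 2.

**Last checks:**
- **Canisters:** before the lid closed, all three tops read 128–129 mm, which is right for a canister standing on the pocket floor. Nothing was left lying.
- **Lid:** after shutting it is level to within 0.002, with its top at 149 mm. It should be 148 mm, and depth readings run about 1 mm high.
- **Clip:** its outer face lies flat along the front, at 87–89 mm ahead of the case centre over its full height.

**What went wrong or disagreed:**
- **Second canister:** it was first carried over the case badly tilted, because the tight grip did not loosen when I asked for a light one. I laid it back on the counter, gripped it again and upended it properly.
- **Pocket contact:** the second and third canisters met resistance about 4 mm higher than the first when lowered. Both still ended at full depth once released.
- **A canister that shifted:** one moved about 14 mm during the run. I measured it again before gripping it.
- **Other things on the counter:** the dish and label roll, re-measured during the run, had not moved. I did not re-measure the cups, slide box, forceps or carton at the end, but the arm made no known contact with them.

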